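# Load a thread reel and click its retaining cap home

## Robot

A 7-joint arm with a two-finger parallel gripper is mounted at the origin on the work surface. World frame = base frame: x ahead of the robot, y to its left, z up, the work surface at z = 0. Lengths are in m, angles in rad, forces in N, time in s.
With the tool pointing down it reaches from about 0.4 to 0.85 m from the base axis. Payload 10.4 kg.
Tool frame: the origin (TCP) lies at the very end of the fingers, on their centre line; the grasp point (between the pads) lies 19 mm behind it; z points along the fingers, y is the line along which they close (so a half turn about z gives the same grasp; the last joint's range is limited). The gripper opens to 87 mm and grips with 3 to 60 N. Pads are 19 mm wide; open, the fingers measure 117 mm over their backs; the gripper's body (75 mm by 190 mm) begins 51 mm behind the grasp point.
Start: joints at [1.12, 0.332, -0.065, 1.46, 0.022, 1.35, -0.088], TCP at [0.259, -0.569, 0.223] pointing down, gripper open.
Joint ranges: [-2.6, 2.6], [-0.5, 2.12], [-1.47, 1.34], [0.16, 2.42], [-1.27, 4.41], [0.06, 2.06], [-2.6, 2.6]. Speed limits (rad/s): [2.22, 2.22, 2.79, 2.79, 3.14, 3.14, 3.14].

## Interface

Orientations are given as a unit quaternion [x, y, z, w].
In Python, from bench import * gives the robot as it stands.
- The arm moves only by the tool step_arm, never from a script. Its arguments are lists of equal length, an entry for each row: "delta_pos": the shift along the world's x, y, z in units of 25 mm (1.0 is 25 mm), a list of three; "turn": the turn about the world's z in units of 0.12 rad (1.0 is 0.12 rad). In form: {"delta_pos": [[tx, ty, tz], ...], "turn": [turn, ...]}. A call has 1 to 12 rows; each row shifts and turns the commanded pose from where the row before left it; what a row does not reach is not made up. A row lasts 1/10 s, in which the tool goes at most 50 mm and 8.59 degrees, less where a joint would pass 70% of its speed; a pose out of reach is approached as far as the arm can. A call with a number of a shift or a turn outside -1 to 1 is refused whole. A call with a gripper value outside its range is refused whole. "grip" is the closure, from 0 (fully open) to 1 (shut), set as the call begins (left out, the last holds). The fingers move at their own pace and stop on an object; "newtons" is the grip in N (left out, the last holds). Time passes only in rows, so rows that do not move let the fingers close. It gives the time, the measured TCP pose, the force, the opening and the grip force at its end, in the units of the state.
- read_state(): the state, without advancing time (a new reading comes with each control period).
- camera(name): name is "side" or "top"; returns a dict with "image" (420x560x3 uint8, red, green, blue), "z_map" (420x560 float32, m along the optical axis (not along the pixel's ray), 0 where there is no reading), "mtx" (3x3 intrinsics, pixels), "view" (4x4, takes a point from world to camera coordinates). Camera axes: x right, y up, looking along -z (the intrinsics and any distortion apply to the point x, -y, -z); pixel columns grow to the right and rows downward; lengths in m; the calibration is good to about 2 mm. A picture is of the moment at which its call begins.
- close_job(): hands the job in; it is judged then, once.
The state is a dict: "time": time; "joint_positions": joint angles; "joint_vel": joint speeds; "joint_torque": joint torques, N m; "ee_pos": TCP position; "eef_rot": TCP orientation; "ft_force": force on the tool from outside, world axes, zero at the start; "torque": the same for the moment, N m; "width": finger opening in m; "grip_force": force on a finger pad.
Only numpy, scipy, OpenCV 4.12 (cv2) and the standard library are available. Lean on these libraries where they do the work, as an engineer would, in place of code of your own. Each camera call takes 0.05 s, during which the arm holds its last target. There are 200 camera calls.

## Task

Put the straight-sided reel of thread over the spindle of the thread stand and let go of it, then fit the large cap on top and press it down on the spindle's stud until it clicks. Do not ease off at the click: keep pressing until the sprung plate under the reel is hard down on its stop, and finish still holding it pressed down like that. Leave everything else on the table where it is.

Things in the scene. Friction and masses are not known exactly. Their poses are not given: they have to be found in the camera images.
- stand: Thread stand, fixed: round dark steel base 120 dia x 15 high with an upright steel spindle at its centre. Origin at the centre of the base's underside, on the table; z up along the spindle. Spindle 20 dia up to 85 above the table, then the snap stud, 16 dia, with a conical tip. Four small sprung steel balls stick out round the stud 103.6 above the table (24 across; the cap's lip pushes them in).
- stud_tip (a point): Tip of the stud (7 dia), on the spindle's axis, 114.6 above the table. Pushed on, the cap's lip meets the balls with its underside 108 above the table; resistance climbs to roughly 10 N, then drops at the click (underside about 102) and the balls draw the cap down; there the cap also meets the top of the reel. Left alone after the click its underside is 96 above the table; with the plate on its stop, 91.
- plate (a joint): Sprung aluminium plate, 68 dia x 6, round the spindle's foot; carries the reel. 0 = up (its top 34 above the table), grows as it is pressed down, hard stop at 0.013 m (top 21 above the table). Spring 0.5 N/mm: the reel alone sinks it 2 to 3 mm; with the cap clicked on and nobody pressing it rests near 0.008; on the stop it takes a push of some 5 N or more on the cap.
- reel: Straight-sided reel of blue thread with white ends, a tube 60 outer dia, 32 bore, 70 tall, about 120 g, standing on the table with the bore upright. Origin at the centre of its underside, z up along the bore. On the stand its bore passes over the balls and the spindle with 4 to 6 play all round.
- cap: Large black plastic retaining cap, about 50 g, lying flange down: flange 48 dia x 10 tall, on it a round grip knob 34 dia, from 10 to 36 above the underside. Origin at the centre of the underside, z up. Blind hole from below, 30 deep: a lip of 20 bore, 3 thick, at the mouth; 26 bore above it. Any yaw fits.
- cone: Bystander: tapered cone of blue thread, 58 dia at the foot, 110 tall, no bore. Origin under its centre.
- small_cap: Bystander: small black cap, flange 32 dia x 7, knob 20 dia, 22 tall in all. Does not fit. Origin under its centre.
- tape: Bystander: cardboard tape ring lying flat, 90 dia, 24 tall. Origin under its centre.
- tin: Bystander: closed aluminium tin, 68 dia x 60 tall. Origin under its centre.
- screwdriver: Bystander: black-handled screwdriver lying on the table, 170 long. Origin at its underside; blade along its x.
- button_box: Bystander: cardboard box 90 x 60 x 35. Origin under its centre.
- oil: Bystander: small white bottle, 40 dia x 100 tall. Origin under its centre.
Mind the look-alikes: they are no part of the job. Leave any turquoise or yellow look-alike of the reel alone.

How it is judged:
By the outcome, as a careful person would: the job done as asked, in the order asked, and still so for the second after the job is handed in, while the arm keeps its last pose, push and grip.
It also fails if it takes over 59 s, if anything falls off the work surface, if the arm or the gripper's body presses on something with over 40 N, if the wrist force passes 120 N, or if a joint passes its speed limit or range.

## Working session

There is one attempt and no reset: what is moved stays moved. The work goes in short steps, Python scripts to look and compute and a tool call to move; the robot and the scene stay as the last step left them, time stands still between calls to the robot, and variables do not carry over. Pictures are saved under pics/ and viewed, at most 10 in all, crops included, and the job is handed in when it is done.

Besides the shell and the picture viewer there is one more tool, called after "Emit:" as name(argument=value, ...), one argument or row to a line, values as JSON. step_arm: Moves the arm, as the interface text tells. Shifts and turns lie within -1 to 1; 1 stands for 25 mm of shift or 0.12 rad of turn. Its arguments: {"type":"object","properties":{"delta_pos":{"type":"array"},"turn":{"type":"array"},"grip":{"type":"number"},"newtons":{"type":"number"}},"required":["delta_pos","turn"]}

```bash
mkdir -p pics; cat > h.py <<'E'
from bench import *
import numpy as np, cv2
def cloud(c):
    z=c["z_map"]; K=c["mtx"]; v,u=np.indices(z.shape)
    x=(u-K[0,2])/K[0,0]*z; y=(v-K[1,2])/K[1,1]*z
    P=np.stack([x,-y,-z,np.ones_like(z)],-1)@np.linalg.inv(c["view"]).T
    P=P[...,:3]; P[z==0]=np.nan; return P
def save(n,im,s=1):
    cv2.imwrite("pics/"+n,cv2.resize(im[...,::-1],None,fx=s,fy=s,interpolation=cv2.INTER_CUBIC))
E
python3 - <<'E'
from h import *
for n in("top","side"):
    c=camera(n); save(n+"0.png",c["image"]); np.savez(n+"0.npz",**c)
    print(n,np.linalg.inv(c["view"])[:3,3].round(3),c["mtx"][0,0], [k for k in c])
print(read_state())
E
```

```text
top [0.276 0.004 1.381] 477.9502921858397 ['image', 'z_map', 'mtx', 'view']
side [-0.105 -1.111  1.143] 526.4566838469232 ['image', 'z_map', 'mtx', 'view']
{'time': 0.1, 'joint_positions': array([ 1.12038957,  0.33281285, -0.06473908,  1.46085415,  0.02159002,
        1.34991378, -0.0884909 ]), 'joint_vel': array([-0.00051425, -0.00211925, -0.00058511, -0.00112745, -0.00098218,
       -0.00056657,  0.00153958]), 'joint_torque': array([ 1.56967431e-03, -6.24545360e+01,  2.44027690e-02, -3.90710557e+01,
       -6.16540667e-02,  3.66994506e-02,  1.03160853e-04]), 'ee_pos': array([ 0.25917239, -0.56834363,  0.22183251]), 'eef_rot': array([ 9.77202876e-01,  2.12306668e-01, -1.54991121e-04, -6.27663565e-04]), 'ft_force': array([-0.02170145,  0.75985065, -0.40723686]), 'torque': array([ 0.02833426,  0.03523219, -0.02339045]), 'grip_force': 0.0, 'width': 0.08683033946689793}
```

View pics/top0.png

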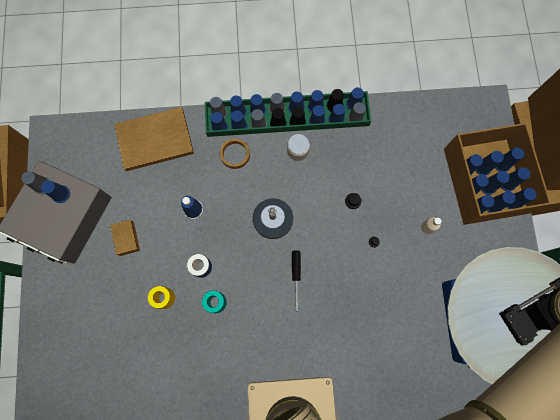

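View pics/side0.png

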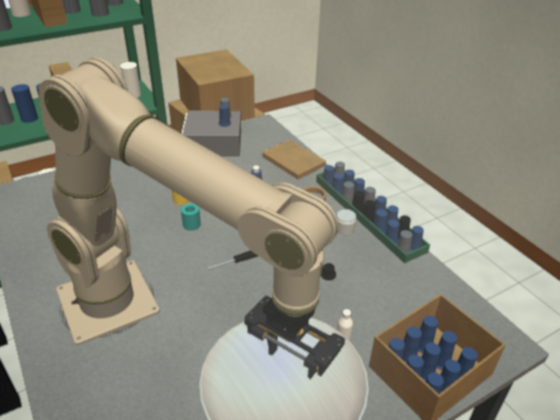

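Top view: the stand is at (273,217). Candidates for the reel are the white-ended one at (199,265), turquoise (213,301), yellow (159,297) and a tapered cone at (192,207). The white-ended one at (199,265) fits, pending a crop. For the caps, (353,200) is the larger and (374,241) the smaller. Next I measure them and take a crop.

```bash
python3 - <<'E'
from h import *
c=dict(np.load("top0.npz")); P=cloud(c); im=c["image"]
save("crop0.png",im[185:325,140:390],3.2)
print("table z",np.nanmedian(P[320:340,330:380,2]))
def fit(n,u,v,r,lo,hi,):
    S=P[v-r:v+r,u-r:u+r].reshape(-1,3); m=(S[:,2]>lo)&(S[:,2]<hi); S=S[m]
    (x,y),R=cv2.minEnclosingCircle(S[:,:2].astype(np.float32))
    print(n,len(S),"circ",round(x,4),round(y,4),"dia",round(2*R,4),"ztop",np.percentile(S[:,2],[50,95]).round(4),"mean",S[:,:2].mean(0).round(4))
fit("reel",199,265,20,.062,.08)
fit("cap knob",353,200,14,.028,.045)
fit("cap flange",353,200,14,.006,.045)
fit("small",374,241,12,.015,.03)
fit("base",273,217,26,.009,.022)
fit("plate",273,217,26,.028,.042)
fit("spindle",273,213,14,.075,.13)
fit("spindletop",273,213,14,.1,.13)
fit("cone",192,207,20,.02,.13); fit("turq",213,301,20,.05,.09); fit("screwdriver",296,280,35,.006,.05)
E
```

```text
table z -0.0009790132444347233
reel 273 circ 0.4392 0.2289 dia 0.0599 ztop [0.0686 0.073 ] mean [0.439  0.2292]
cap knob 102 circ 0.603 -0.2249 dia 0.0347 ztop [0.0347 0.0392] mean [ 0.6029 -0.225 ]
cap flange 187 circ 0.6143 -0.2224 dia 0.0716 ztop [0.0305 0.0384] mean [ 0.6    -0.2227]
small 37 circ 0.4764 -0.2736 dia 0.0198 ztop [0.0209 0.0263] mean [ 0.4765 -0.273 ]
base 798 circ 0.5671 0.0154 dia 0.1199 ztop [0.0139 0.0182] mean [0.5638 0.015 ]
plate 343 circ 0.5674 0.0149 dia 0.0688 ztop [0.033  0.0373] mean [0.5648 0.0153]
spindle 60 circ 0.5677 0.0152 dia 0.023 ztop [0.1072 0.1135] mean [0.5652 0.0154]
spindletop 47 circ 0.5677 0.0152 dia 0.023 ztop [0.1095 0.1143] mean [0.5665 0.0153]
cone 308 circ 0.6116 0.247 dia 0.0515 ztop [0.0815 0.1105] mean [0.6051 0.2426]
turq 312 circ 0.3377 0.192 dia 0.0607 ztop [0.0686 0.0735] mean [0.337  0.1914]
screwdriver 371 circ 0.3805 -0.0465 dia 0.2525 ztop [0.0201 0.0271] mean [ 0.4049 -0.0399]
```

View pics/crop0.png

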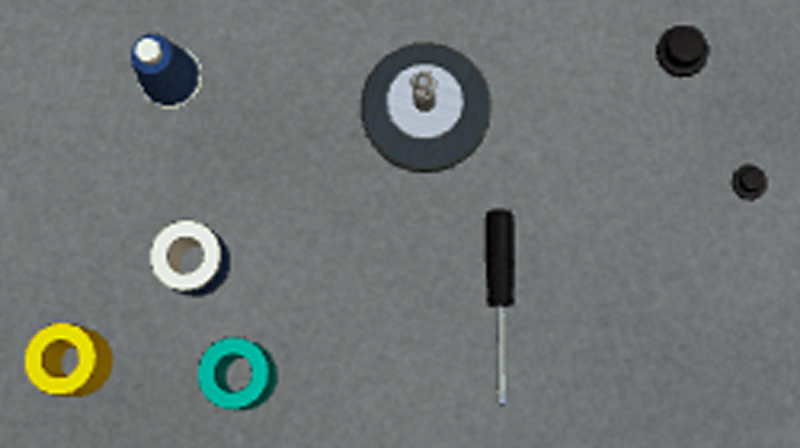

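The crop confirms it. The blue reel with white ends is at crop (186,256), its bore open and sides straight, at (0.439, 0.229) with a 60 mm diameter and its top at 70 mm. The turquoise and yellow ones and the cone are the look-alikes. The large cap is at (0.603, -0.225) with a 34 mm knob, and the stand is at (0.5675, 0.015). Moving now.

Emit:
step_arm(
  delta_pos=[
    [0.8,1,0],
    [0.8,1,0],
    [0.8,1,0],
    [0.8,1,0],
    [0.8,1,0],
    [0.8,1,0],
    [0.8,1,0],
    [0.8,1,0],
    [0.8,1,0],
    [0.8,1,0],
    [0.8,1,0],
    [0.8,1,0],
  ],
  turn=[0,0,0,0,0,0,0,0,0,0,0,0],
  grip=0,
)

```text
time: 1.3
ee_pos: [0.4998, -0.2676, 0.2223]
eef_rot: [0.977, 0.212, -0.0, -0.0]
ft_force: [0.4, 0.2, -0.2]
width: 0.087
grip_force: 0.0
```

Emit:
step_arm(
  delta_pos=[
    [0,1,0],
    [0,1,0],
    [0,1,0],
    [0,1,0],
    [0,1,0],
    [0,1,0],
    [0,1,0],
    [0,1,0],
    [0,1,0],
    [0,1,0],
    [0,1,0],
    [0,1,0],
  ],
  turn=[0,0,0,0,0,0,0,0,0,0,0,0],
)

```text
time: 2.5
ee_pos: [0.499, 0.0323, 0.2223]
eef_rot: [0.977, 0.212, -0.0, 0.0]
ft_force: [0.7, -0.5, -0.9]
width: 0.0869
grip_force: 0.0
```

Emit:
step_arm(
  delta_pos=[
    [-0.3,1,0],
    [-0.3,1,0],
    [-0.3,1,0],
    [-0.3,1,0],
    [-0.3,1,0],
    [-0.3,1,0],
    [-0.3,1,0],
    [-0.3,0.9,0],
    [0,0,0],
    [0,0,0],
    [0,0,0],
  ],
  turn=[0,0,0,0,0,0,0,0,0,0,0],
)

```text
time: 3.6
ee_pos: [0.4396, 0.2278, 0.2224]
eef_rot: [0.977, 0.212, -0.0, 0.0]
ft_force: [-0.4, -0.3, -0.4]
width: 0.0875
grip_force: 0.0
```

Emit:
step_arm(
  delta_pos=[
    [0,0.04,-0.9],
    [0,0,-0.9],
    [0,0,-0.9],
    [0,0,-0.9],
    [0,0,-0.9],
    [0,0,-0.8],
    [0,0,-0.7],
    [0,0,-0.6],
    [0,0,-0.5],
    [0,0,-0.46],
    [0,0,0],
  ],
  turn=[0,0,0,0,0,0,0,0,0,0,0],
)

```text
time: 4.7
ee_pos: [0.4387, 0.2293, 0.0323]
eef_rot: [0.977, 0.212, -0.001, 0.0]
ft_force: [1.1, -0.3, 0.3]
width: 0.087
grip_force: 0.0
```

Emit:
step_arm(
  delta_pos=[
    [0,0,0],
    [0,0,0],
    [0,0,0],
    [0,0,0],
    [0,0,0],
    [0,0,0],
    [0,0,0],
    [0,0,0],
  ],
  turn=[0,0,0,0,0,0,0,0],
  grip=1,
  newtons=15,
)

```text
time: 5.5
ee_pos: [0.4396, 0.2299, 0.0339]
eef_rot: [0.977, 0.212, 0.0, 0.0]
ft_force: [-0.4, -0.6, 5.8]
width: 0.0599
grip_force: 15.0
```

Emit:
step_arm(
  delta_pos=[
    [0,0,0.3],
    [0,0,0.7],
    [0,0,1],
    [0,0,1],
    [0,0,1],
    [0,0,1],
    [0,0,1],
    [0,0,0.4],
    [0,0,0],
    [0,0,0],
  ],
  turn=[0,0,0,0,0,0,0,0,0,0],
)

```text
time: 6.5
ee_pos: [0.4389, 0.2295, 0.1925]
eef_rot: [0.977, 0.212, -0.001, 0.0]
ft_force: [-0.3, 0.3, -2.3]
width: 0.0601
grip_force: 15.0
```

Emit:
step_arm(
  delta_pos=[
    [0.3,-0.5,0],
    [0.56,-0.93,0],
    [0.56,-0.93,0],
    [0.56,-0.93,0],
    [0.56,-0.93,0],
    [0.56,-0.93,0],
    [0.56,-0.93,0],
    [0.56,-0.93,0],
    [0.56,-0.93,0],
    [0.36,-0.63,0],
    [0,0,0],
    [0,0,0],
  ],
  turn=[0,0,0,0,0,0,0,0,0,0,0,0],
)

```text
time: 7.7
ee_pos: [0.5674, 0.0156, 0.1928]
eef_rot: [0.977, 0.212, -0.001, -0.0]
ft_force: [0.7, 0.2, -1.2]
width: 0.0603
grip_force: 15.0
```

```bash
python3 - <<'E'
from h import *
print(read_state()["ee_pos"])
c=camera("top"); P=cloud(c); save("top1.png",c["image"][150:290,190:360],4)
c=camera("side");P=cloud(c)
m=(abs(P[...,0]-.567)<.06)&(abs(P[...,1]-.015)<.06)&(P[...,2]>.01)&(P[...,2]<.24)
v,u=np.where(m); print(u.min(),u.max(),v.min(),v.max())
save("side1.png",c["image"][v.min()-20:v.max()+20,u.min()-30:u.max()+30],4)
B=(abs(P[...,0]-.567)<.06)&(abs(P[...,1]-.015)<.06)
im=c["image"].astype(int); blue=B&(im[...,2]>im[...,0]+25)&(P[...,2]>.12); S=P[blue]; print(len(S),S.min(0),S.max(0),S.mean(0)) if len(S) else 0
E
```

```text
[0.56743489 0.01563785 0.1928402 ]
260 295 170 244
75 [ 0.54520965 -0.01767572  0.17501333] [5.72638562e-01 2.81526196e-04 2.15360378e-01] [ 0.55866704 -0.01045367  0.1938167 ]
```

View pics/side1.png

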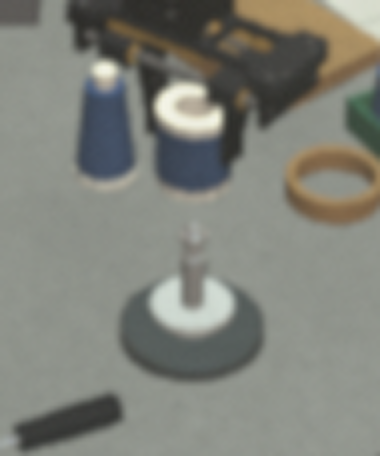

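The side crop shows the reel upright in the fingers at crop (192,140), in line with the stud at (193,230). Lowering it.

Emit:
step_arm(
  delta_pos=[
    [0,0,-0.5],
    [0,0,-0.5],
    [0,0,-0.5],
    [0,0,-0.5],
    [0,0,-0.5],
    [0,0,-0.5],
    [0,0,-0.4],
    [0,0,-0.4],
    [0,0,-0.4],
    [0,0,-0.4],
    [0,0,0],
  ],
  turn=[0,0,0,0,0,0,0,0,0,0,0],
)

```text
time: 8.9
ee_pos: [0.567, 0.0155, 0.077]
eef_rot: [0.977, 0.212, -0.001, -0.0]
ft_force: [-0.3, -0.4, -1.5]
width: 0.0602
grip_force: 15.0
```

Emit:
step_arm(
  delta_pos=[
    [0,0,-0.2],
    [0,0,-0.2],
    [0,0,-0.1],
    [0,0,0],
    [0,0,0],
  ],
  turn=[0,0,0,0,0],
)

```text
time: 9.4
ee_pos: [0.5679, 0.0156, 0.0663]
eef_rot: [0.977, 0.212, 0.0, 0.0]
ft_force: [-0.5, 0.2, -0.4]
width: 0.0603
grip_force: 15.0
```

Emit:
step_arm(
  delta_pos=[
    [0,0,0],
    [0,0,0],
    [0,0,0],
    [0,0,0],
    [0,0,0],
    [0,0,0],
    [0,0,0],
  ],
  turn=[0,0,0,0,0,0,0],
  grip=0,
)

```text
time: 10.1
ee_pos: [0.5678, 0.0156, 0.0661]
eef_rot: [0.977, 0.212, 0.0, 0.0]
ft_force: [-0.5, 0.3, 0.7]
width: 0.0867
grip_force: 0.0
```

Emit:
step_arm(
  delta_pos=[
    [0,0,0.5],
    [0,0,1],
    [0,0,1],
    [0,0,1],
    [0,0,1],
    [0,0,0.6],
  ],
  turn=[0,0,0,0,0,0],
)

```text
time: 10.7
ee_pos: [0.5686, 0.0158, 0.1965]
eef_rot: [0.977, 0.212, 0.001, 0.0]
ft_force: [0.6, -0.4, -0.9]
width: 0.0869
grip_force: 0.0
```

Emit:
step_arm(
  delta_pos=[
    [0.14,-0.96,0],
    [0.14,-0.96,0],
    [0.14,-0.96,0],
    [0.14,-0.96,0],
    [0.14,-0.96,0],
    [0.14,-0.96,0],
    [0.14,-0.96,0],
    [0.14,-0.96,0],
    [0.14,-0.96,0],
    [0.14,-0.96,0],
    [0,0,0],
    [0,0,0],
  ],
  turn=[0,0,0,0,0,0,0,0,0,0,0,0],
)

```text
time: 11.9
ee_pos: [0.6026, -0.2245, 0.1934]
eef_rot: [0.977, 0.212, -0.0, -0.0]
ft_force: [-0.1, 1.6, -1.0]
width: 0.0868
grip_force: 0.0
```

```bash
python3 - <<'E'
from h import *
print(read_state()["ee_pos"])
c=camera("top"); P=cloud(c); save("top2.png",c["image"][140:280,200:400],4)
m=(np.hypot(P[...,0]-.5675,P[...,1]-.015)<.045)&(P[...,2]>.09)&(P[...,2]<.106)
S=P[m]; print("reel",len(S),cv2.minEnclosingCircle(S[:,:2].astype(np.float32)),np.median(S[:,2]))
m=(np.hypot(P[...,0]-.5675,P[...,1]-.015)<.03)&(P[...,2]>.107)
S=P[m]; print("tip",len(S),cv2.minEnclosingCircle(S[:,:2].astype(np.float32)),S[:,2].max())
E
```

```text
[ 0.60262669 -0.22445965  0.19341554]
reel 292 ((0.5672756433486938, 0.015095614828169346), 0.030627429485321045) 0.1000282606227263
tip 34 ((0.568378210067749, 0.010677827522158623), 0.015264563262462616) 0.11637033588909196
```

View pics/top2.png

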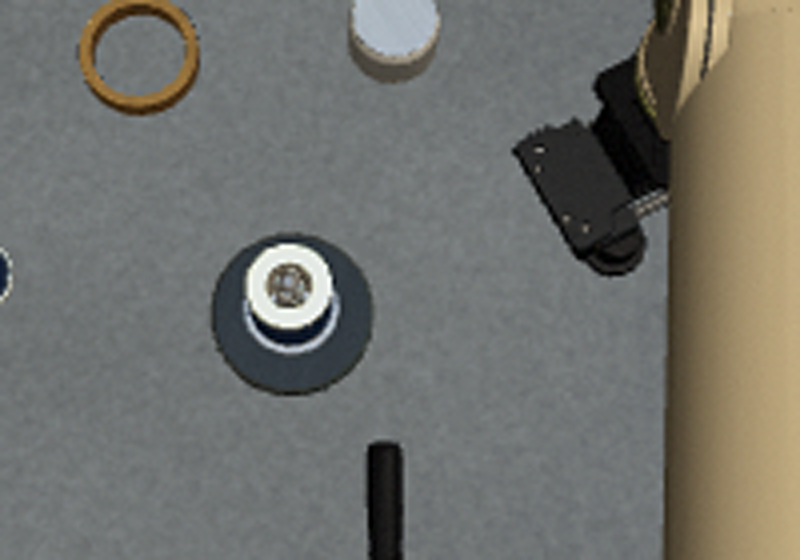

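The crop shows the reel seated on the stand, with the stud centred in its bore at crop (290,285). Depth puts its top at about 100 mm and its centre on the spindle axis. Next is the cap.

Emit:
step_arm(
  delta_pos=[
    [0,0,-0.9],
    [0,0,-0.9],
    [0,0,-0.9],
    [0,0,-0.9],
    [0,0,-0.9],
    [0,0,-0.8],
    [0,0,-0.6],
    [0,0,-0.5],
    [0,0,-0.4],
    [0,0,-0.3],
    [0,0,-0.1],
    [0,0,0],
  ],
  turn=[0,0,0,0,0,0,0,0,0,0,0,0],
)

```text
time: 13.15
ee_pos: [0.6029, -0.2244, 0.0136]
eef_rot: [0.977, 0.212, 0.0, 0.0]
ft_force: [0.4, 0.5, -0.1]
width: 0.0872
grip_force: 0.0
```

Emit:
step_arm(
  delta_pos=[
    [0,0,0],
    [0,0,0],
    [0,0,0],
    [0,0,0],
    [0,0,0],
    [0,0,0],
    [0,0,0],
    [0,0,0],
    [0,0,0],
    [0,0,0],
  ],
  turn=[0,0,0,0,0,0,0,0,0,0],
  grip=1,
  newtons=40,
)

```text
time: 14.15
ee_pos: [0.6028, -0.2244, 0.0135]
eef_rot: [0.977, 0.212, -0.0, 0.0]
ft_force: [0.9, -0.4, 0.1]
width: 0.0338
grip_force: 40.0
```

Emit:
step_arm(
  delta_pos=[
    [0,0,0.3],
    [0,0,0.7],
    [0,0,1],
    [0,0,1],
    [0,0,1],
    [0,0,1],
    [0,0,1],
    [0,0,0.5],
    [0,0,0],
    [0,0,0],
  ],
  turn=[0,0,0,0,0,0,0,0,0,0],
)

```text
time: 15.15
ee_pos: [0.6025, -0.2244, 0.1756]
eef_rot: [0.977, 0.212, -0.0, -0.0]
ft_force: [0.1, 0.1, -1.2]
width: 0.0335
grip_force: 40.0
```

Emit:
step_arm(
  delta_pos=[
    [-0.14,0.9,0],
    [-0.14,0.97,0],
    [-0.14,0.97,0],
    [-0.14,0.97,0],
    [-0.14,0.97,0],
    [-0.14,0.97,0],
    [-0.14,0.97,0],
    [-0.14,0.97,0],
    [-0.14,0.97,0],
    [-0.14,0.92,0],
    [0,0,0],
    [0,0,0],
  ],
  turn=[0,0,0,0,0,0,0,0,0,0,0,0],
)

```text
time: 16.35
ee_pos: [0.5672, 0.0151, 0.1749]
eef_rot: [0.977, 0.213, -0.001, -0.0]
ft_force: [0.5, 0.4, 0.3]
width: 0.0342
grip_force: 40.0
```

```bash
python3 - <<'E'
from h import *
print(read_state()["ee_pos"])
c=camera("side")
def px(p):
    q=c["view"]@np.r_[p,1]; q=c["mtx"]@np.array([q[0],-q[1],-q[2]]); return q[:2]/q[2]
x,y=.5675,.0152
a,b=px([x,y,.1146]),px([x,y,.162]); print("tip",a.round(1),"cap underside",b.round(1))
u0,v0=int(a[0])-40,int(a[1])-55
save("side2.png",c["image"][v0:v0+90,u0:u0+80],6.5); print("crop pos",((a-[u0,v0])*6.5).round(),((b-[u0,v0])*6.5).round())
E
```

```text
[0.56719537 0.01511502 0.1749116 ]
tip [277.8 206.1] cap underside [278.1 194.1]
crop pos [266. 358.] [267. 280.]
```

View pics/side2.png

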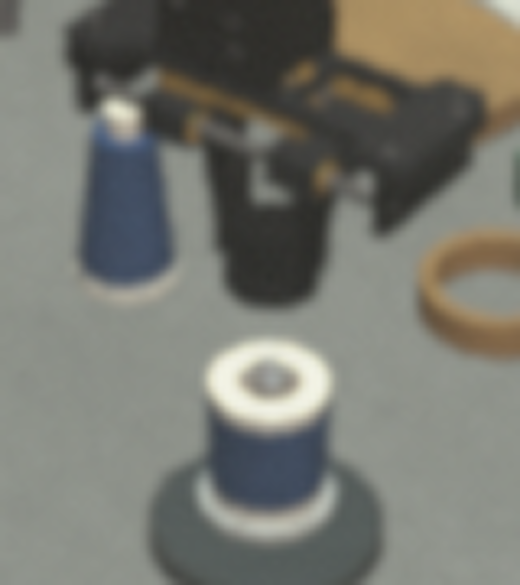

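The crop shows the cap held level at (272,285), above the stud tip at (268,375), within about 1 mm of the axis and well inside the capture range. Lowering until just above the balls.

Emit:
step_arm(
  delta_pos=[
    [0,0,-0.4],
    [0,0,-0.4],
    [0,0,-0.3],
    [0,0,-0.3],
    [0,0,-0.2],
    [0,0,-0.2],
    [0,0,-0.2],
    [0,0,0],
    [0,0,0],
  ],
  turn=[0,0,0,0,0,0,0,0,0],
  newtons=50,
)

```text
time: 17.3
ee_pos: [0.5679, 0.0151, 0.1262]
eef_rot: [0.977, 0.212, 0.0, 0.0]
ft_force: [0.6, 0.2, -0.7]
width: 0.0334
grip_force: 50.0
```

Emit:
step_arm(
  delta_pos=[
    [0,0,-0.06],
    [0,0,-0.06],
    [0,0,-0.06],
    [0,0,0],
  ],
  turn=[0,0,0,0],
)

```text
time: 17.7
ee_pos: [0.5676, 0.0151, 0.1214]
eef_rot: [0.977, 0.212, -0.0, -0.0]
ft_force: [-0.8, 0.2, -0.0]
width: 0.0331
grip_force: 50.0
```

Emit:
step_arm(
  delta_pos=[
    [0,0,-0.04],
    [0,0,-0.04],
    [0,0,0],
  ],
  turn=[0,0,0],
)

```text
time: 18.0
ee_pos: [0.5678, 0.0153, 0.1202]
eef_rot: [0.977, 0.212, 0.0, 0.0]
ft_force: [-3.9, 0.6, 7.4]
width: 0.0332
grip_force: 50.0
```

Emit:
step_arm(
  delta_pos=[
    [-0.03,0,-0.04],
    [0,0,-0.04],
    [0,0,0],
  ],
  turn=[0,0,0],
)

```text
time: 18.3
ee_pos: [0.5677, 0.0154, 0.1191]
eef_rot: [0.977, 0.212, 0.001, 0.0]
ft_force: [-3.8, 0.4, 12.0]
width: 0.0333
grip_force: 50.0
```

Emit:
step_arm(
  delta_pos=[
    [0,0,-0.04],
    [0,0,-0.04],
    [0,0,0],
  ],
  turn=[0,0,0],
)

```text
time: 18.6
ee_pos: [0.5671, 0.0153, 0.1159]
eef_rot: [0.977, 0.212, 0.0, 0.0]
ft_force: [-2.2, 0.7, 1.0]
width: 0.0335
grip_force: 50.0
```

It clicked: 12 N, then a drop. I keep pressing towards the stop, with the underside at 91 mm.

Emit:
step_arm(
  delta_pos=[
    [0,0,-0.08],
    [0,0,-0.08],
    [0,0,-0.08],
    [0,0,0],
  ],
  turn=[0,0,0,0],
)

```text
time: 19.0
ee_pos: [0.5671, 0.0151, 0.1095]
eef_rot: [0.977, 0.212, 0.0, -0.0]
ft_force: [-0.2, 1.0, 2.7]
width: 0.0335
grip_force: 50.0
```

Emit:
step_arm(
  delta_pos=[
    [0,0,-0.06],
    [0,0,-0.06],
    [0,0,-0.06],
    [0,0,0],
  ],
  turn=[0,0,0,0],
)

```text
time: 19.4
ee_pos: [0.5672, 0.0151, 0.1051]
eef_rot: [0.977, 0.212, 0.0, 0.0]
ft_force: [-0.7, -0.1, 5.0]
width: 0.0335
grip_force: 50.0
```

Emit:
step_arm(
  delta_pos=[
    [0,0,-0.04],
    [0,0,0],
  ],
  turn=[0,0],
)

```text
time: 19.6
ee_pos: [0.5673, 0.0151, 0.1044]
eef_rot: [0.977, 0.212, 0.0, 0.0]
ft_force: [-2.2, 0.2, 6.3]
width: 0.0333
grip_force: 50.0
```

Emit:
step_arm(
  delta_pos=[
    [0,0,-0.04],
    [0,0,0],
  ],
  turn=[0,0],
)

```text
time: 19.8
ee_pos: [0.5676, 0.0152, 0.1041]
eef_rot: [0.977, 0.212, 0.001, 0.0]
ft_force: [-3.2, 0.7, 10.9]
width: 0.0338
grip_force: 50.0
```

Emit:
step_arm(
  delta_pos=[
    [0,0,-0.04],
    [0,0,0],
    [0,0,0],
  ],
  turn=[0,0,0],
)

```text
time: 20.1
ee_pos: [0.5679, 0.0153, 0.1039]
eef_rot: [0.977, 0.212, 0.001, 0.0]
ft_force: [-4.6, 1.0, 16.3]
width: 0.0337
grip_force: 50.0
```

Emit:
step_arm(
  delta_pos=[
    [0,0,-0.02],
    [0,0,0],
    [0,0,0],
    [0,0,0],
    [0,0,0],
  ],
  turn=[0,0,0,0,0],
)

```text
time: 20.6
ee_pos: [0.5681, 0.0153, 0.1037]
eef_rot: [0.977, 0.212, 0.001, 0.0]
ft_force: [-6.3, 0.8, 20.9]
width: 0.0334
grip_force: 50.0
```

```bash
python3 - <<'E'
from h import *
c=camera("side"); s=read_state(); print(s["ee_pos"],s["ft_force"])
save("side3.png",c["image"][145:255,230:330],5)
P=cloud(c); im=c["image"].astype(int)
m=(np.hypot(P[...,0]-.5675,P[...,1]-.0152)<.036)&(im.min(-1)>150)
print("white pts z hist",np.histogram(P[m][:,2],bins=np.arange(.01,.125,.01)))
E
```

```text
[0.56808801 0.01536662 0.10374243] [-6.12092489  0.75548254 20.68381389]
white pts z hist (array([16, 37,  2,  0,  0,  0,  0, 32, 37,  0,  0]), array([0.01, 0.02, 0.03, 0.04, 0.05, 0.06, 0.07, 0.08, 0.09, 0.1 , 0.11,
       0.12]))
```

View pics/side3.png

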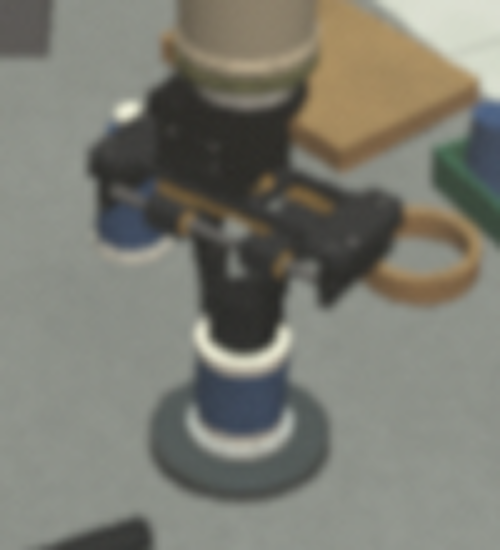

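The picture shows the cap flat on the reel at (240,335), with the reel upright on the plate at (240,430). The cap's underside is at about 90 to 91 mm and the push is a steady 20 N against a stiff stop. That matches the plate being on its stop, so I'm handing in.

```bash
python3 -c "
from bench import *
print(close_job())"
```

```text
the job is handed in; nothing more can be done
None
```

The reel is on the spindle and the cap is clicked onto the stud. The arm is still holding it pressed at about 20 N with the plate on its stop, and the job was handed in at about 21 s.

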